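# Chock the wooden float with the second foam wedge

## Robot

A 6-joint arm with a two-finger parallel gripper is mounted at the origin on the work surface. World frame = base frame: x ahead of the robot, y to its left, z up, the work surface at z = 0. Lengths are in m, angles in rad, forces in N, time in s.
With the tool pointing down it reaches from about 0.225 to 0.875 m from the base axis. Payload 3.4 kg.
Tool frame: the origin (TCP) lies where the fingers leave the gripper's body, on its centre line; the fingertips stand 73 mm ahead of it and the grasp point (between the pads) lies 54 mm ahead of it (manip.pinch_z is the distance from the TCP to the grasp point, in m); z points along the fingers, y is the line along which they close (so a half turn about z gives the same grasp; the last joint's range is limited). The gripper opens to 85 mm and grips with 20 to 120 N. Pads are 22 mm wide; open, the fingers measure 114 mm over their backs; the gripper's body (76 mm by 85 mm) begins 54 mm behind the grasp point. The pads swing forward as they close: fully open they stand 13 mm farther back than shut.
Start: joints at [-1.33, 0.276, 1.505, -0, 1.361, -0.121], TCP at [0.204, -0.538, 0.304] pointing down, gripper open.
Joint ranges: [-2.89, 2.89], [-0.75, 2.08], [0.22, 2.7], [-1.18, 4.32], [0.11, 2.71], [-2.7, 2.7]. Speed limits (rad/s): [2.57, 2.57, 3.14, 3.14, 3.14, 3.14].

## Interface

Orientations are given as a unit quaternion [w, x, y, z].
In Python, from rig import readout, imaging, manip gives the robot as it stands. The module is installed in compiled form; this text tells all that it offers.
- The arm moves only by the tool servo_tool, never from a script. Its argument "moves" is a list of rows, each an object with "dp": the shift along the tool's x, y, z in units of 0.2 m (1.0 is 0.2 m), a list of three; "delta_rot": the turn, a rotation vector about the tool's x, y, z in units of 0.1 rad (1.0 is 0.1 rad), a list of three; "fingers": the opening, from 0 (shut) to 1 (fully open). In form: [{"dp": [dx, dy, dz], "delta_rot": [wx, wy, wz], "fingers": fingers}, ...]. A call has 1 to 5 rows; each row shifts and turns the commanded pose from where the row before left it, along the tool's axes as they then stand; what a row does not reach is not made up. A row lasts 1/10 s, in which the tool goes at most 50 mm and 8.59 degrees, less where a joint would pass 70% of its speed; a pose out of reach is approached as far as the arm can. A call with a number of a shift or a turn outside -1 to 1 is refused whole. A call with a gripper value outside its range is refused whole. The fingers move at their own pace and stop on an object; "force" is the grip in N (left out, the last holds). Time passes only in rows, so rows that do not move let the fingers close. It gives the time, the measured TCP pose, the force, the opening and the grip force at its end, in the units of the state.
- readout.get_state(): the state, without advancing time (a new reading comes with each control period).
- imaging.get_image(name): name is "side" or "top" or "wrist"; returns (picture, depth): 480x640x3 uint8, red, green, blue; 480x640 float32, m along the optical axis (not along the pixel's ray), 0 where there is no reading.
- imaging.calibration(name): a dict with "intrinsics" (3x3 intrinsics, pixels), "R" (3x3) and "t" (3): a world point X has camera coordinates R X + t; the wrist camera has in their place "hand_eye" (4x4, takes a point from camera to tool coordinates, whose origin is the TCP and whose axes are the flange's). Camera axes: x right, y down, z forward; pixel columns grow to the right and rows downward; lengths in m; the calibration is good to about 2 mm. A picture is of the moment at which its call begins: read the wrist's pose just before it. calibration takes no time and is no camera call.
- manip.sign_off(): hands the job in; it is judged then, once.
The state is a dict: "clock": time; "qpos": joint angles; "qd": joint speeds; "effort": joint torques, N m; "position": TCP position; "ee_rot": TCP orientation; "contact_force": force on the tool from outside, world axes, zero at the start; "moment": the same for the moment, N m; "width": finger opening in m; "gripper_force": force on a finger pad.
Only numpy, scipy, OpenCV 4.12 (cv2) and the standard library are available. Lean on these libraries where they do the work, as an engineer would, in place of code of your own. Each camera call takes 0.05 s, during which the arm holds its last target. There are 200 camera calls.

## Task

The old wooden fishing float lying in the tray is chocked on one side only. With the fingertips, tip the second dark foam wedge, which stands on its thick end beside the float, over towards the float so that it lies flat on its base with its thin edge pointing at the float, then push it in squarely until the thin edge is snug under the float's side, opposite the wedge already there. Only tip and push the wedge, never pick it up, and do not shift or roll the float or disturb the other things in the tray; finish clear of everything.

Things in the scene. Friction and masses are not known exactly. Their poses are not given: they have to be found in the camera images.
- wedge: The wedge to tip and push: stiff dark grey foam, about 45 g, 120 mm long, 90 wide, 70 thick at the thick end, 6 at the thin edge. Starts standing on the thick end, thin edge up, flat base facing the float within 0.2 rad. Origin: centre of the thick end's face. z: thick end to thin edge (up at start). x: square out of the base, base at x = +35 mm (towards float at start, down once lying).
- wedge_heel (a point): Middle of the wedge's heel edge, where thick end and flat base meet (wedge x 35, y 0, z 0 mm). The wedge turns about this edge as it tips; the edge stays on the tray floor. Pushed on the slope 80 mm above the tray it tips rather than slides, and falls onto its base by itself once leaned past about 31 degrees. Then this is the foot of its upright 70 mm high back face, the face to push on.
- wedge_toe (a point): Middle of the wedge's thin edge on the base side (wedge x 35, y 0, z 120 mm): up at the start, on the tray floor once the wedge lies. The thin edge is 6 mm thick (wedge x 29 to 35 mm). After tipping it lies about 35 to 75 mm short of snug.
- float: Weathered wooden float, 1.6 kg, on its side: straight round barrel 150 mm diameter, 150 long, then a nose tapering over 110 mm at one end, a blunt butt of 38 mm at the other. Origin: tray floor under mid barrel. x: along the axis to the nose. y: level, across, to the side where the loose wedge stands. Snug: wedge_toe at y = +30 mm, wedge back face at y = +150 mm.
- float_mid (a point): Centre of the straight barrel, on the float's axis, 75 mm above the tray floor. The float slides or rolls if pushed hard, but a push of 4 N through the wedge does not shift it by more than a few mm.
- placed_wedge: An identical foam wedge already in place under the middle of the barrel's -y side, lying on its base, loose. Origin: centre of its base; x points to its thin edge (towards the float), z up.
- tray: Fixed white plastic tray, 460 x 680 mm, floor 4 mm above the table, rim 23 mm above the table. Origin: centre of its underside on the table; x along the short side.
- jar: Small amber jar with a cap, 42 mm diameter, 72 mm tall, standing in the tray near the float's nose on its -y side. Origin: centre of its underside.
- dish: White ceramic dish, 84 mm diameter, 26 mm high, near the float's butt on its -y side. Origin: centre of its underside.
- brush: Small flat brush, 130 mm long, lying across in the tray beyond the nose end on the loose wedge's side. Origin: under its middle, x along it towards the bristles.
Mind the look-alikes: they are no part of the job. Leave any blue look-alike of the wedge alone.

How it is judged:
On the way:
1. the wedge has been tipped over and lies on its flat base, thin edge towards the float, before it is pushed in (angle between wedge's own x axis and vertical above 3 rad and angle between the z axis of wedge and the y axis of float, either way round below 0.5 rad and y of wedge_toe in the frame of float above 0.012 m), for 0.2 s.
At the end, for the whole second after the job is handed in: The wedge lies at rest on its base on the tray floor, thin edge within 7 mm of snug under the float (wedge_toe at y 12 to 37 mm in the float frame), within 35 mm of opposite the other wedge, square within 0.2 rad; float moved under 12 mm, other wedge 15, the rest 20 (angle between wedge's own x axis and vertical above 3 rad and height (world z) of wedge_heel below 0.012 m and y of wedge_toe in the frame of float between 0.012 and 0.037 m and x of wedge_toe in the frame of float between -0.035 and 0.035 m and angle between the z axis of wedge and the y axis of float, either way round below 0.2 rad and linear speed of each of wedge, float below 0.01 m/s and angular speed of wedge below 0.1 rad/s and distance of float_mid from where it was at the start of the episode below 0.012 m and distance of placed_wedge from where it was at the start of the episode below 0.015 m and distance of each of jar, dish, brush from where it was at the start of the episode below 0.02 m); the robot touches nothing.
It fails at once if the wedge is picked up or tipped the wrong way: its heel edge comes more than 16 mm off the tray floor (height (world z) of wedge_heel above 0.02 m).
It fails at once if the float is shoved or rolled more than 12 mm (distance of float_mid from where it was at the start of the episode above 0.012 m).
It fails at once if the wedge already in place is moved more than 15 mm (distance of placed_wedge from where it was at the start of the episode above 0.015 m).
It fails at once if the jar, the dish or the brush is moved more than 20 mm or the jar knocked over (distance of any of jar, dish, brush from where it was at the start of the episode above 0.02 m or angle between jar's own z axis and vertical above 0.3 rad).
It also fails if it takes over 51 s, if anything falls off the work surface, if the arm or the gripper's body presses on something with over 40 N, if the wrist force passes 120 N, or if a joint passes its speed limit or range.

## Working session

There is one attempt and no reset: what is moved stays moved. The work goes in short steps, Python scripts to look and compute and a tool call to move; the robot and the scene stay as the last step left them, time stands still between calls to the robot, and variables do not carry over. Pictures are saved under pics/ and viewed, at most 10 in all, crops included, and the job is handed in when it is done.

Besides the shell and the picture viewer there is one more tool, called as name(argument=value, ...), one argument or row to a line, values as JSON. servo_tool: Moves the arm, as the interface text tells. Its arguments: {"type":"object","properties":{"moves":{"type":"array"},"force":{"type":"number"}},"required":["moves"]}

```bash
mkdir -p pics
cat > h.py <<'E'
import numpy as np, cv2
from rig import readout, imaging, manip
def snap(n,name):
    im,d=imaging.get_image(n); cv2.imwrite(f'pics/{name}.png',im[:,:,::-1]); np.save(f'pics/{name}.npy',d); return im,d
def cloud(n,d):
    c=imaging.calibration(n);K=np.array(c['intrinsics']);R=np.array(c['R']);t=np.array(c['t'])
    v,u=np.mgrid[:480,:640]
    P=np.stack([(u-K[0,2])/K[0,0]*d,(v-K[1,2])/K[1,1]*d,d],-1)
    W=(P-t)@R; W[d==0]=np.nan; return W
E
python3 - <<'E'
from h import *
for n in('top','side'):
    im,d=snap(n,n+'0'); np.save(f'pics/{n}W.npy',cloud(n,d))
    c=imaging.calibration(n); print(n,-np.array(c['R']).T@c['t'])
s=readout.get_state();print({k:np.round(v,3).tolist() for k,v in s.items()})
E
```

```text
top [0.43478254 0.11611932 0.97607657]
side [-0.48120804 -0.17598927  0.7777521 ]
{'clock': 0.1, 'qpos': [-1.33, 0.277, 1.506, 0.0, 1.361, -0.121], 'qd': [0.001, -0.001, -0.003, -0.001, -0.0, -0.0], 'effort': [0.003, -41.77, -24.64, 0.0, 0.006, 0.0], 'position': [0.203, -0.537, 0.303], 'ee_rot': [-0.001, 0.984, 0.18, -0.0], 'contact_force': [0.259, 0.364, 0.78], 'moment': [-0.031, 0.03, -0.035], 'gripper_force': 0.0, 'width': 0.085}
```

View pics/top0.png

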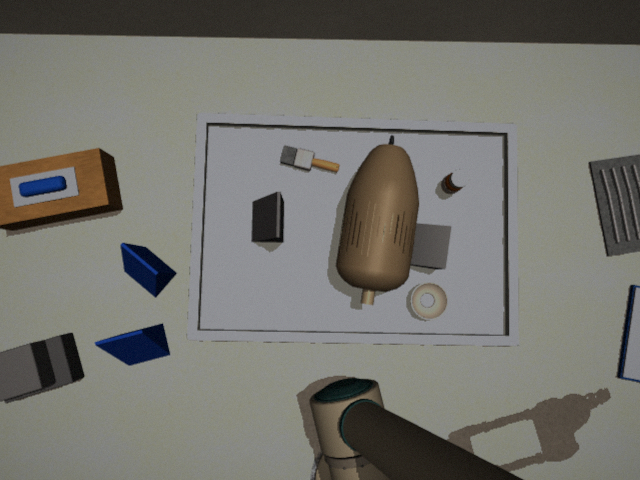

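View pics/side0.png

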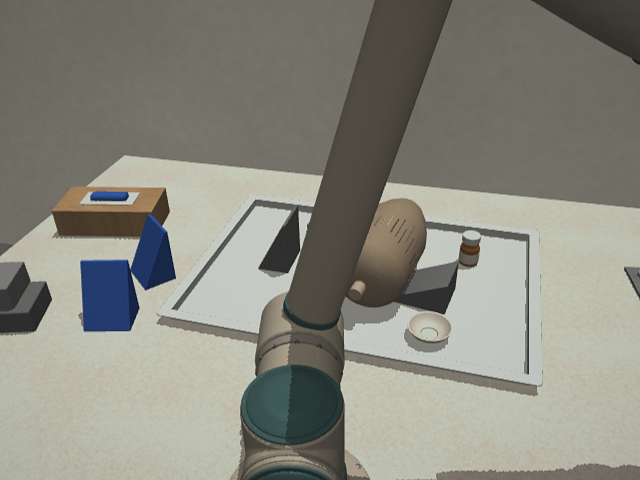

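The top view has image up as +x and left as +y. The dark wedge stands at about (268,218) with its thin edge along (281,192)-(283,241). The float's nose points up at (390,140), its barrel is around (380,225), the placed wedge is at (432,246), and the brush is at (310,158).

```bash
python3 - <<'E'
from h import *
W=np.load('pics/topW.npy'); im=cv2.imread('pics/top0.png')
np.set_printoptions(precision=4,suppress=True)
def reg(u0,v0,u1,v1): return W[v0:v1,u0:u1].reshape(-1,3)
# wedge
P=reg(240,180,300,255); P=P[np.nan_to_num(P[:,2])>0.02]
print('wedge bbox',P.min(0),P.max(0),len(P))
T=P[P[:,2]>0.112]; print('top edge',T.min(0),T.max(0),T.mean(0),len(T))
r=cv2.minAreaRect(T[:,:2].astype(np.float32)*1000);print(r)
S=P[(P[:,2]>0.03)&(P[:,2]<0.11)]
A=np.c_[S,np.ones(len(S))]; c=np.linalg.lstsq(np.c_[S[:,0],S[:,2],np.ones(len(S))],S[:,1],rcond=None)[0]; print('slope y=ax+bz+c',c)
# float
F=reg(325,120,425,315);F=F[np.nan_to_num(F[:,2])>0.06]
from scipy.optimize import least_squares
B=F[(F[:,0]>0.38)&(F[:,0]<0.47)]
print('Fl',F.min(0),F.max(0))
f=lambda p:np.hypot((B[:,1]-p[0]-p[1]*(B[:,0]-.43))*np.cos(np.arctan(p[1])),B[:,2]-0.079+p[2])-0.075
q=least_squares(f,[0,0,0],loss='soft_l1',f_scale=.002);print('axis y0,slope,dz',q.x,np.abs(q.fun).mean()if 0 else np.sqrt(np.mean(f(q.x)**2)))
# extents along axis
a=np.arctan(q.x[1]);ax=np.array([np.cos(a),np.sin(a)])
s=(F[:,:2]-[.43,q.x[0]])@ax; 
for lo in np.arange(-.2,.2,.01):
    m=(s>lo)&(s<lo+.01)
    if m.any(): print(round(lo,3),F[m,2].max(),end=' | ')
print()
Q=reg(408,220,460,275);Q=Q[(np.nan_to_num(Q[:,2])>0.02)&(Q[:,2]<.078)]
print('placed',Q.min(0),Q.max(0), cv2.minAreaRect(Q[:,:2].astype(np.float32)*1000))
for n,p in dict(brush=(275,140,345,178)).items():
    Q=reg(*p);Q=Q[np.nan_to_num(Q[:,2])>0.008];print(n,Q.min(0),Q.max(0))
print('floor',np.nanmedian(reg(220,260,250,320)[:,2]), W[192,281],W[241,283],W[194,280])
E
python3 -c "
import cv2;a=cv2.imread('pics/top0.png')[130:320,230:470];cv2.imwrite('pics/c1.png',cv2.resize(a,None,fx=3,fy=3,interpolation=cv2.INTER_CUBIC))"
```

```text
wedge bbox [0.5123 0.1767 0.0202] [0.603  0.2392 0.126 ] 1282
top edge [0.5129 0.1767 0.1121] [0.602  0.1903 0.126 ] [0.5566 0.1828 0.1204] 271
((557.4823608398438, 183.7281951904297), (13.000012397766113, 89.1482162475586), 89.3339614868164)
slope y=ax+bz+c [ 0.0436 -0.4136  0.2104]
Fl [ 0.3814 -0.1022  0.0644] [0.73   0.065  0.1569]
axis y0,slope,dz [-0.0679  1.3146  0.006 ] 0.011226194990495429
-0.01 0.11371166028677536 | 0.0 0.12739053031947262 | 0.01 0.1385785152931592 | 0.02 0.14522902323190737 | 0.03 0.15134012593289667 | 0.04 0.15317477277743488 | 0.05 0.15545269432315706 | 0.06 0.15685213961217012 | 0.07 0.15624828500682003 | 0.08 0.15619057381193074 | 0.09 0.1555328311015465 | 0.1 0.1559273789095558 | 0.11 0.1556162003180231 | 0.12 0.15603802421820331 | 0.13 0.15587200320345385 | 0.14 0.1529853339280004 | 0.15 0.15045685384640203 | 0.16 0.14625581122869483 | 0.17 0.13972482686620938 | 0.18 0.13311438021309266 | 0.19 0.12549096260634027 | 
placed [ 0.4529 -0.1759  0.0221] [ 0.5504 -0.0971  0.0769] ((502.6494445800781, -136.8291015625), (65.74913024902344, 90.75667572021484), 80.71369934082031)
brush [0.6698 0.0557 0.008 ] [0.7332 0.1962 0.0272]
floor 0.002679753455786254 [0.625  0.1824 0.0031] [0.5154 0.1773 0.0022] [0.5995 0.1769 0.1134]
```

View pics/c1.png

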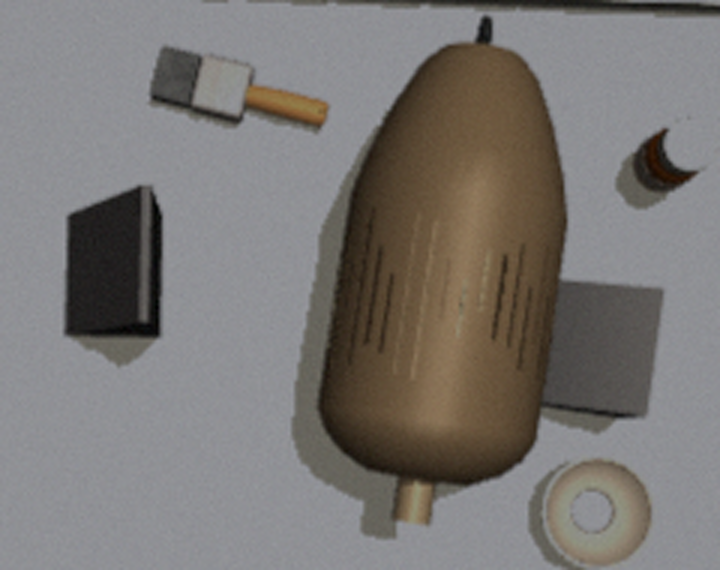

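The crop shows the float axis running from the butt (415,505) to the nose (485,30), tilted to the right. The thin edge of the wedge is nearly parallel to world x. I'll refit the axis with better bounds.

```bash
cat > fit.py <<'E'
from h import *
from scipy.optimize import least_squares
np.set_printoptions(precision=4,suppress=True)
def fitfloat(W,reg=(325,120,425,315)):
    u0,v0,u1,v1=reg;F=W[v0:v1,u0:u1].reshape(-1,3);F=F[np.nan_to_num(F[:,2])>0.085]
    B=F[(F[:,0]>0.46)&(F[:,0]<0.57)]
    f=lambda p:np.hypot((B[:,1]-p[0]-p[1]*(B[:,0]-.52))*np.cos(np.arctan(p[1])),B[:,2]-0.079-p[2])-0.075
    q=least_squares(f,[-.04,-.15,0],loss='soft_l1',f_scale=.002)
    p=q.x;a=np.arctan(p[1]);ax=np.array([np.cos(a),np.sin(a)])
    s=(F[:,:2]-[.52,p[0]])@ax
    return p,a,ax,s,F,np.sqrt(np.mean(f(p)**2))
if __name__=='__main__':
    W=np.load('pics/topW.npy')
    p,a,ax,s,F,r=fitfloat(W);print(p,a,r)
    for lo in np.arange(-.16,.24,.01):
        m=(s>lo)&(s<lo+.01)
        if m.sum()>3: print(round(lo,3),np.round(np.percentile(F[m,2],98),4),np.round(np.ptp(F[m,1]),3),end=' | ')
    P=W[180:255,240:300].reshape(-1,3);T=P[np.nan_to_num(P[:,2])>0.116]
    T=T[T[:,2]>.116]
    for lo in np.arange(.51,.6,.01):
        m=(T[:,0]>lo)&(T[:,0]<lo+.01); print(round(lo,2),T[m,1].min(),T[m,1].max(),T[m,1].mean(),T[m,2].mean(),m.sum())
    print(np.polyfit(T[:,0],T[:,1],1))
E
python3 fit.py
python3 - <<'E'
from h import *
# placed wedge back edge and side pixels at top z~.074
c=imaging.calibration('top');K=np.array(c['intrinsics']);R=np.array(c['R']);t=np.array(c['t'])
def pix(u,v,z):
    d=R.T@np.array([(u-K[0,2])/K[0,0],(v-K[1,2])/K[1,1],1]);o=-R.T@t;return o+d*(z-o[2])/d[2]
f=lambda x,y,z:print(x,y,np.round(pix(230+x/3,130+y/3,z),4))
f(663,288,.074);f(647,415,.074)       # placed back top
f(150,187,.124);f(150,322,.124);f(141,187,.124);f(139,322,.124) # thin edge ends
f(67,215,.004);f(66,334,.004);f(160,336,.004)  # slope foot
f(415,505,.079);f(485,30,.079)
E
```

```text
[-0.0194 -0.1589 -0.0014] -0.15763068773568553 0.0012233627141654713
-0.14 0.0928 0.02 | -0.13 0.0919 0.022 | -0.12 0.1124 0.052 | -0.11 0.1324 0.101 | -0.1 0.1423 0.122 | -0.09 0.1491 0.136 | -0.08 0.1531 0.144 | -0.07 0.1542 0.143 | -0.06 0.1539 0.144 | -0.05 0.1542 0.144 | -0.04 0.1545 0.145 | -0.03 0.154 0.144 | -0.02 0.1542 0.145 | -0.01 0.1543 0.145 | 0.0 0.1541 0.142 | 0.01 0.1539 0.146 | 0.02 0.1542 0.147 | 0.03 0.1541 0.142 | 0.04 0.1538 0.145 | 0.05 0.1543 0.145 | 0.06 0.1533 0.147 | 0.07 0.154 0.143 | 0.08 0.1523 0.141 | 0.09 0.1494 0.134 | 0.1 0.1484 0.132 | 0.11 0.1445 0.126 | 0.12 0.1412 0.117 | 0.13 0.1369 0.112 | 0.14 0.1346 0.105 | 0.15 0.1297 0.094 | 0.16 0.1249 0.086 | 0.17 0.1192 0.076 | 0.18 0.1117 0.058 | 0.19 0.095 0.008 | 0.2 0.093 0.007 | 0.51 0.17774510936656626 0.18778648425308672 0.18249824613523363 0.12159727741174445 20
0.52 0.17772787446358712 0.18778161300437493 0.18238297131686163 0.12138694815639348 25
0.53 0.17747447209718697 0.18590881638577592 0.18146631588834025 0.12210484621026667 24
0.54 0.17772521450729303 0.1880002438700368 0.1821915319130861 0.12137302808038306 27
0.55 0.17768232207663773 0.1861233028838031 0.1818006476425494 0.12179214673168115 25
0.56 0.17779721087685024 0.18809135852132355 0.18170407948198355 0.12197407395125794 25
0.57 0.17787315534076686 0.18628839620224275 0.18163369207796956 0.12202053516679551 26
0.58 0.17797391660441556 0.18627911403834824 0.18188756496040565 0.12144422693348038 23
0.59 0.1780053874115044 0.18646250262065328 0.1817852871844852 0.12155924340923244 23
[-0.0058  0.1852]
663 288 [ 0.5416 -0.1763  0.074 ]
647 415 [ 0.4535 -0.1632  0.074 ]
150 187 [0.6007 0.1761 0.124 ]
150 322 [0.5124 0.1755 0.124 ]
141 187 [0.6007 0.182  0.124 ]
139 322 [0.5124 0.1826 0.124 ]
67 215 [0.6027 0.2457 0.004 ]
66 334 [0.5144 0.2454 0.004 ]
160 336 [0.513  0.1765 0.004 ]
415 505 [ 0.3924 -0.0014  0.079 ]
485 30 [ 0.7218 -0.053   0.079 ]
```

Measured positions:
- **Float:** origin about (0.518,-0.019), axis yaw -0.158.
- **Wedge:** base plane at y≈0.1765, centre x≈0.557, yaw≈0.

I'll turn the tool to heading π/2, so tool x is world +y and tool y is world +x.

servo_tool(
  moves=[
    {"dp": [0,0,0],"delta_rot": [0,0,-1],"fingers": 0.4},
    {"dp": [0,0,0],"delta_rot": [0,0,-1],"fingers": 0.4},
    {"dp": [0,0,0],"delta_rot": [0,0,-1],"fingers": 0.4},
    {"dp": [0,0,0],"delta_rot": [0,0,-1],"fingers": 0.4},
    {"dp": [0,0,0],"delta_rot": [0,0,-1],"fingers": 0.4},
  ],
)

```text
clock: 0.6
position: [0.2035, -0.5375, 0.3034]
ee_rot: [-0.001, 0.908, 0.42, 0.0]
contact_force: [-0.1, 0.2, 0.4]
width: 0.034
gripper_force: 0.0
```

servo_tool(
  moves=[
    {"dp": [0,0,0],"delta_rot": [0,0,-1],"fingers": 0.4},
    {"dp": [0,0,0],"delta_rot": [0,0,-1],"fingers": 0.4},
    {"dp": [0,0,0],"delta_rot": [0,0,-1],"fingers": 0.4},
    {"dp": [0,0,0],"delta_rot": [0,0,-1],"fingers": 0.4},
    {"dp": [0,0,0],"delta_rot": [0,0,-1],"fingers": 0.4},
  ],
)

```text
clock: 1.1
position: [0.2035, -0.5376, 0.3034]
ee_rot: [-0.0, 0.776, 0.631, 0.0]
contact_force: [0.2, -0.1, -0.2]
width: 0.0343
gripper_force: 0.0
```

servo_tool(
  moves=[
    {"dp": [0,0,0],"delta_rot": [0,0,-1],"fingers": 0.4},
    {"dp": [0,0,0],"delta_rot": [0,0,-1],"fingers": 0.4},
    {"dp": [0,0,0],"delta_rot": [0,0,-0.09],"fingers": 0.4},
    {"dp": [0,0,0],"delta_rot": [0,0,0],"fingers": 0.4},
  ],
)

```text
clock: 1.5
position: [0.2035, -0.5376, 0.3036]
ee_rot: [-0.0, 0.708, 0.706, 0.0]
contact_force: [-0.4, -0.2, -0.0]
width: 0.0342
gripper_force: 0.0
```

Heading is right. Now the transfer.

servo_tool(
  moves=[
    {"dp": [0.217,0.098,0],"delta_rot": [0,0,0],"fingers": 0.4},
    {"dp": [0.217,0.098,0],"delta_rot": [0,0,0],"fingers": 0.4},
    {"dp": [0.217,0.098,0],"delta_rot": [0,0,0],"fingers": 0.4},
    {"dp": [0.217,0.098,0],"delta_rot": [0,0,0],"fingers": 0.4},
    {"dp": [0.217,0.098,0],"delta_rot": [0,0,0],"fingers": 0.4},
  ],
)

```text
clock: 2.0
position: [0.3019, -0.319, 0.3039]
ee_rot: [0.0, 0.708, 0.706, 0.0]
contact_force: [1.0, -0.1, -0.0]
width: 0.0342
gripper_force: 0.0
```

servo_tool(
  moves=[
    {"dp": [0.217,0.098,0],"delta_rot": [0,0,0],"fingers": 0.4},
    {"dp": [0.217,0.098,0],"delta_rot": [0,0,0],"fingers": 0.4},
    {"dp": [0.217,0.098,0],"delta_rot": [0,0,0],"fingers": 0.4},
    {"dp": [0.217,0.098,0],"delta_rot": [0,0,0],"fingers": 0.4},
    {"dp": [0.217,0.098,0],"delta_rot": [0,0,0],"fingers": 0.4},
  ],
)

```text
clock: 2.5
position: [0.3999, -0.1019, 0.3041]
ee_rot: [0.001, 0.708, 0.706, 0.0]
contact_force: [1.3, -0.1, 0.5]
width: 0.0339
gripper_force: 0.0
```

servo_tool(
  moves=[
    {"dp": [0.217,0.098,0],"delta_rot": [0,0,0],"fingers": 0.4},
    {"dp": [0.217,0.098,0],"delta_rot": [0,0,0],"fingers": 0.4},
    {"dp": [0.217,0.098,0],"delta_rot": [0,0,0],"fingers": 0.4},
    {"dp": [0.217,0.098,0],"delta_rot": [0,0,0],"fingers": 0.4},
    {"dp": [0.217,0.098,0],"delta_rot": [0,0,0],"fingers": 0.4},
  ],
)

```text
clock: 3.0
position: [0.4979, 0.1152, 0.304]
ee_rot: [0.0, 0.708, 0.707, 0.0]
contact_force: [0.4, -0.2, 0.3]
width: 0.0342
gripper_force: 0.0
```

servo_tool(
  moves=[
    {"dp": [0.217,0.098,0],"delta_rot": [0,0,0],"fingers": 0.4},
    {"dp": [0.217,0.098,0],"delta_rot": [0,0,0],"fingers": 0.4},
    {"dp": [0.217,0.098,0],"delta_rot": [0,0,0],"fingers": 0.4},
    {"dp": [0,0,0],"delta_rot": [0,0,0],"fingers": 0.4},
    {"dp": [0,0,0],"delta_rot": [0,0,0],"fingers": 0.4},
  ],
)

```text
clock: 3.5
position: [0.5562, 0.2441, 0.303]
ee_rot: [-0.0, 0.707, 0.707, -0.001]
contact_force: [0.4, -1.1, -0.2]
width: 0.0341
gripper_force: 0.0
```

servo_tool(
  moves=[
    {"dp": [0,0,0.19],"delta_rot": [0,0,0],"fingers": 0.4},
    {"dp": [0,0,0.19],"delta_rot": [0,0,0],"fingers": 0.4},
    {"dp": [0,0,0.19],"delta_rot": [0,0,0],"fingers": 0.4},
    {"dp": [0,0,0.185],"delta_rot": [0,0,0],"fingers": 0.4},
    {"dp": [0,0,0],"delta_rot": [0,0,0],"fingers": 0.4},
  ],
)

```text
clock: 4.0
position: [0.5524, 0.2406, 0.1483]
ee_rot: [-0.003, 0.708, 0.706, -0.005]
contact_force: [-1.1, -0.4, -0.1]
width: 0.0341
gripper_force: 0.0
```

Run:
```python
from h import *
im,d=imaging.get_image('side'); a=im[180:300,230:350,::-1]; b=imaging.get_image('top')[0][130:270,210:400,::-1]
A=cv2.resize(a,(400,400),interpolation=cv2.INTER_CUBIC);B=cv2.resize(b,(400,295),interpolation=cv2.INTER_CUBIC)
o=np.zeros((400,800,3),np.uint8);o[:,:400]=A;o[:295,400:]=B;cv2.imwrite('pics/pre.png',o)
```

```text
(no output)
```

View pics/pre.png

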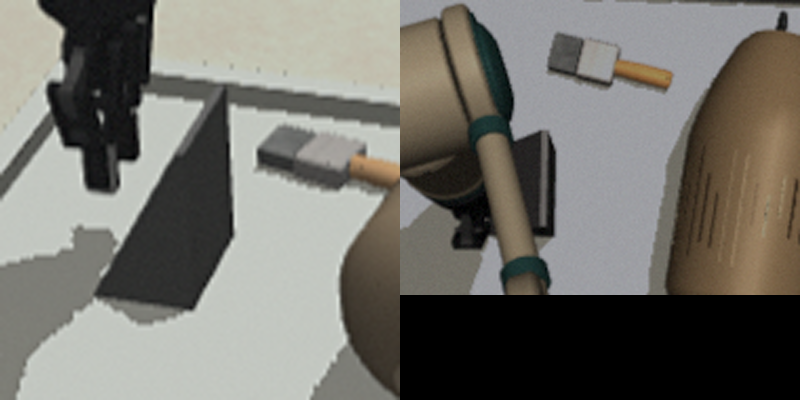

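The crops show the fingertips (about (100,185) on the left) hanging free behind the slope, with the wedge upright. Now I'll push gently toward -y.

servo_tool(
  moves=[
    {"dp": [-0.04,0,0],"delta_rot": [0,0,0],"fingers": 0.4},
    {"dp": [-0.04,0,0],"delta_rot": [0,0,0],"fingers": 0.4},
    {"dp": [-0.03,0,0],"delta_rot": [0,0,0],"fingers": 0.4},
    {"dp": [-0.03,0,0],"delta_rot": [0,0,0],"fingers": 0.4},
    {"dp": [-0.03,0,0],"delta_rot": [0,0,0],"fingers": 0.4},
  ],
)

```text
clock: 4.6
position: [0.5565, 0.2088, 0.1535]
ee_rot: [0.0, 0.707, 0.707, 0.0]
contact_force: [0.7, 0.5, 0.6]
width: 0.0343
gripper_force: 0.3
```

servo_tool(
  moves=[
    {"dp": [-0.03,0,0],"delta_rot": [0,0,0],"fingers": 0.4},
    {"dp": [-0.03,0,0],"delta_rot": [0,0,0],"fingers": 0.4},
    {"dp": [-0.03,0,0],"delta_rot": [0,0,0],"fingers": 0.4},
    {"dp": [-0.03,0,0],"delta_rot": [0,0,0],"fingers": 0.4},
  ],
)

```text
clock: 5.0
position: [0.5563, 0.1849, 0.1528]
ee_rot: [0.0, 0.707, 0.707, -0.0]
contact_force: [0.8, 0.5, -0.1]
width: 0.0344
gripper_force: 0.2
```

Run:
```python
from h import *
s=readout.get_state();print(np.round(s['position'],4),s['contact_force'])
im,d=imaging.get_image('side'); a=im[180:300,230:350,::-1]
cv2.imwrite('pics/mid.png',cv2.resize(a,(400,400),interpolation=cv2.INTER_CUBIC))
```

```text
[0.5563 0.1849 0.1528] [ 0.76656877  0.52158305 -0.07715298]
```

View pics/mid.png

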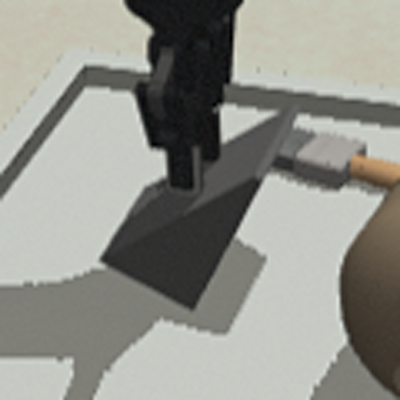

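The wedge is leaning cleanly about its heel at (195,308). I'll keep pushing until it falls.

servo_tool(
  moves=[
    {"dp": [-0.03,0,0],"delta_rot": [0,0,0],"fingers": 0.4},
    {"dp": [-0.03,0,0],"delta_rot": [0,0,0],"fingers": 0.4},
    {"dp": [-0.03,0,0],"delta_rot": [0,0,0],"fingers": 0.4},
    {"dp": [-0.015,0,0],"delta_rot": [0,0,0],"fingers": 0.4},
    {"dp": [0,0,0],"delta_rot": [0,0,0],"fingers": 0.4},
  ],
)

```text
clock: 5.55
position: [0.5564, 0.1639, 0.1529]
ee_rot: [0.0, 0.707, 0.707, -0.0]
contact_force: [0.8, -0.3, -0.3]
width: 0.0344
gripper_force: 0.0
```

servo_tool(
  moves=[
    {"dp": [-0.02,0,0],"delta_rot": [0,0,0],"fingers": 0.4},
    {"dp": [0,0,0],"delta_rot": [0,0,0],"fingers": 0.4},
    {"dp": [0,0,0],"delta_rot": [0,0,0],"fingers": 0.4},
    {"dp": [0,0,0],"delta_rot": [0,0,0],"fingers": 0.4},
  ],
)

```text
clock: 5.95
position: [0.5563, 0.1605, 0.1529]
ee_rot: [0.0, 0.707, 0.707, 0.0]
contact_force: [0.4, 0.3, -0.0]
width: 0.0342
gripper_force: 0.0
```

Run:
```python
from h import *
s=readout.get_state();print(np.round(s['position'],4),s['contact_force'])
im,d=imaging.get_image('side'); a=im[180:300,230:350,::-1]
cv2.imwrite('pics/mid2.png',cv2.resize(a,(400,400),interpolation=cv2.INTER_CUBIC))
```

```text
[0.5563 0.1605 0.1529] [ 0.35443702  0.31401871 -0.03188097]
```

View pics/mid2.png

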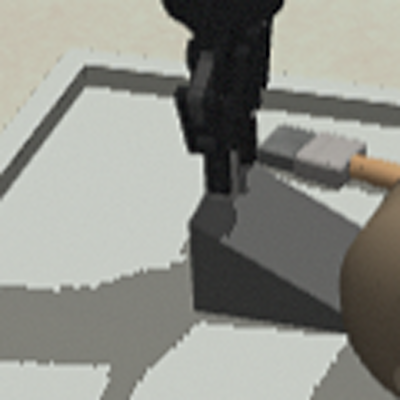

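The wedge lies flat, with its heel at (195,308) in the crop. I'll lift, back off, and turn the tool to the float's axis.

servo_tool(
  moves=[
    {"dp": [0,0,-0.15],"delta_rot": [0,0,0],"fingers": 0.4},
    {"dp": [0,0,-0.05],"delta_rot": [0,0,0],"fingers": 0.4},
    {"dp": [0.2,0,0],"delta_rot": [0,0,0],"fingers": 0.4},
    {"dp": [0.22,0,0],"delta_rot": [0,0,0.8],"fingers": 0.4},
    {"dp": [0,0,0],"delta_rot": [0,0,0.78],"fingers": 0.4},
  ],
)

```text
clock: 6.5
position: [0.5565, 0.249, 0.1931]
ee_rot: [-0.001, 0.761, 0.649, 0.002]
contact_force: [-0.6, -0.7, 0.2]
width: 0.0343
gripper_force: 0.0
```

servo_tool(
  moves=[
    {"dp": [0,0,0],"delta_rot": [0,0,0],"fingers": 0.4},
    {"dp": [0,0,0],"delta_rot": [0,0,0],"fingers": 0.4},
  ],
)

```text
clock: 6.7
position: [0.5562, 0.2442, 0.1926]
ee_rot: [0.0, 0.76, 0.65, -0.0]
contact_force: [-0.1, -0.5, -0.2]
width: 0.0345
gripper_force: 0.0
```

Run:
```python
from h import *
from fit import fitfloat
s=readout.get_state();print(np.round(s['position'],4),s['contact_force'],np.round(s['ee_rot'],4))
im,d=snap('top','top1');W=cloud('top',d);p,a,ax,_,_,r=fitfloat(W);print(p,a,r)
ims,ds=snap('side','side1');W2=cloud('side',ds)
np.save('pics/t1W.npy',W);np.save('pics/s1W.npy',W2)
o=np.zeros((600,800,3),np.uint8)
o[:300,:400]=cv2.resize(im[130:280,220:420,::-1],(400,300),interpolation=cv2.INTER_CUBIC)
o[:,400:]=cv2.resize(ims[190:340,250:350,::-1],(400,600),interpolation=cv2.INTER_CUBIC)
cv2.imwrite('pics/lay.png',o)
```

```text
[0.5562 0.2442 0.1926] [-0.1326 -0.4572 -0.1877] [ 0.0001  0.7601  0.6498 -0.0003]
[-0.0194 -0.1594 -0.0014] -0.15803051145449168 0.0012212109630010994
```

View pics/lay.png

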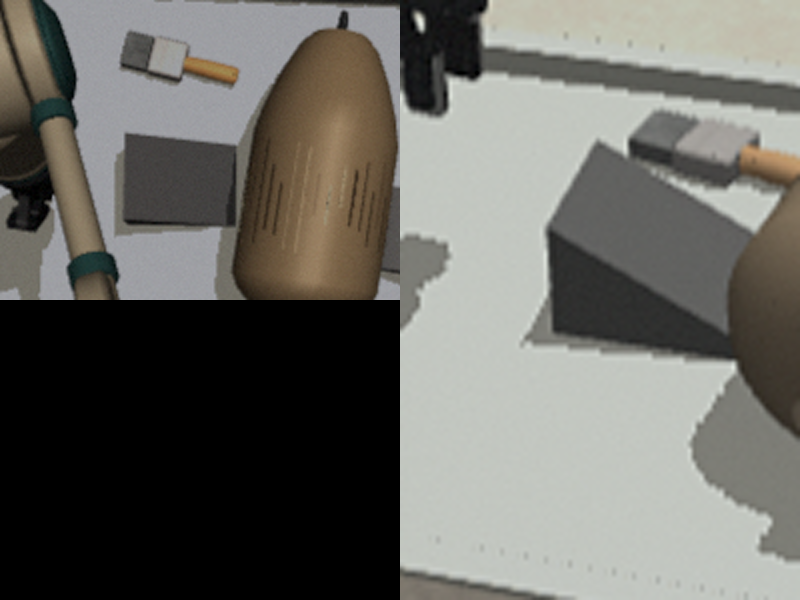

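The wedge lies flat and the float hasn't moved. The back top edge is at crop pixels (124,222)-(126,134). I'll compute its pose in the float frame.

```bash
cat > wf.py <<'E'
from h import *
c=imaging.calibration('top');K=np.array(c['intrinsics']);R=np.array(c['R']);t=np.array(c['t'])
A=-0.158;ax=np.array([np.cos(A),np.sin(A)]);ay=np.array([-np.sin(A),np.cos(A)]);O=np.array([.518,-.0191])
def ff(p): return np.round([(np.array(p[:2])-O)@ax,(np.array(p[:2])-O)@ay],4)
def wedge(W,box=(255,170,345,260)):
    u0,v0,u1,v1=box;P=W[v0:v1,u0:u1].reshape(-1,3);P=P[(np.nan_to_num(P[:,2])>.012)&(np.nan_to_num(P[:,2])<.085)]
    S=P[(P[:,2]>.02)]
    # slope plane: z=.01.. -> horizontal gradient direction gives yaw; back from plane z=.074
    f=np.linalg.lstsq(np.c_[S[:,:2],np.ones(len(S))],S[:,2],rcond=None)[0]
    for _ in range(3):
        r=S[:,2]-np.c_[S[:,:2],np.ones(len(S))]@f; m=abs(r)<.004
        f=np.linalg.lstsq(np.c_[S[m,:2],np.ones(m.sum())],S[m,2],rcond=None)[0]
    g=f[:2];n=g/np.linalg.norm(g) # points up-slope (towards back)
    tng=np.array([n[1],-n[0]]);e=S[m,:2]@tng;b=S[m,:2]@n
    mid=(np.percentile(e,1)+np.percentile(e,99))/2
    heel=tng*mid+n*np.percentile(b,99.5)
    print('yaw err',np.round(np.arctan2(n[1],n[0])-np.arctan2(ay[1],ay[0]),3),'grad',np.linalg.norm(g),'heel ff',ff(heel),'width',np.ptp(e),'toe ff',ff(heel-.12*n))
    zb=.074;print('heel by plane dist', ff(heel+n*((zb-f[2]-g@heel)/(g@n))))
E
python3 - <<'E'
from wf import *
W=np.load('pics/t1W.npy');wedge(W)
def pix(u,v,z):
    d=R.T@np.array([(u-K[0,2])/K[0,0],(v-K[1,2])/K[1,1],1]);o=-R.T@t;return o+d*(z-o[2])/d[2]
for u,v in((124,222),(126,134)): print(ff(pix(220+u/2,130+v/2,.074)))
s=readout.get_state();print('tool',ff(s['position']))
E
```

```text
yaw err 0.143 grad 0.5298452038776081 heel ff [0.0083 0.1992] width 0.09039660479685019 toe ff [0.0253 0.0804]
heel by plane dist [0.0078 0.2023]
[-0.039   0.1902]
[0.0514 0.2031]
tool [-0.0035  0.2655]
```

servo_tool(
  moves=[
    {"dp": [0,0.078,0.16],"delta_rot": [0,0,0],"fingers": 0.4},
    {"dp": [0,0,0.16],"delta_rot": [0,0,0],"fingers": 0.4},
    {"dp": [0,0,0.165],"delta_rot": [0,0,0],"fingers": 0.4},
    {"dp": [-0.1,0,0],"delta_rot": [0,0,0],"fingers": 0.4},
    {"dp": [-0.08,0,0],"delta_rot": [0,0,0],"fingers": 0.4},
  ],
)

```text
clock: 7.3
position: [0.5655, 0.2044, 0.0955]
ee_rot: [-0.0, 0.761, 0.649, -0.001]
contact_force: [0.3, -0.5, -0.3]
width: 0.0338
gripper_force: 0.0
```

servo_tool(
  moves=[
    {"dp": [-0.04,0,0],"delta_rot": [0,0,0],"fingers": 0.4},
    {"dp": [-0.03,0,0],"delta_rot": [0,0,0],"fingers": 0.4},
    {"dp": [-0.03,0,0],"delta_rot": [0,0,0],"fingers": 0.4},
    {"dp": [-0.03,0,0],"delta_rot": [0,0,0],"fingers": 0.4},
    {"dp": [-0.03,0,0],"delta_rot": [0,0,0],"fingers": 0.4},
  ],
)

```text
clock: 7.8
position: [0.5613, 0.1746, 0.0965]
ee_rot: [0.0, 0.761, 0.649, 0.001]
contact_force: [0.2, 0.2, 0.4]
width: 0.034
gripper_force: 0.0
```

servo_tool(
  moves=[
    {"dp": [-0.03,0,0],"delta_rot": [0,0,0],"fingers": 0.4},
    {"dp": [-0.03,0,0],"delta_rot": [0,0,0],"fingers": 0.4},
    {"dp": [0,0,0],"delta_rot": [0,0,0],"fingers": 0.4},
  ],
)

```text
clock: 8.1
position: [0.5588, 0.1622, 0.0957]
ee_rot: [-0.0, 0.761, 0.649, -0.0]
contact_force: [-0.2, -0.4, -0.7]
width: 0.0343
gripper_force: 0.0
```

Run:
```python
from wf import *
s=readout.get_state();print('tool',ff(s['position']),s['position'],s['contact_force'])
im,d=snap('top','top2');W=cloud('top',d);wedge(W,(268,170,350,260))
from fit import fitfloat
print(fitfloat(W)[0])
```

```text
tool [0.0118 0.1855] [0.55883622 0.16223113 0.09571837] [-0.23141007 -0.42348697 -0.68193494]
yaw err -0.003 grad 0.5330128240159477 heel ff [0.009 0.181] width 0.09085818807076113 toe ff [0.0087 0.061 ]
heel by plane dist [0.0089 0.1744]
[-0.0194 -0.163  -0.0012]
```

Squared to the float (yaw error about 0). About 24 mm remain, so I'll do 20 and then creep.

servo_tool(
  moves=[
    {"dp": [-0.025,0,0],"delta_rot": [0,0,0],"fingers": 0.4},
    {"dp": [-0.025,0,0],"delta_rot": [0,0,0],"fingers": 0.4},
    {"dp": [-0.025,0,0],"delta_rot": [0,0,0],"fingers": 0.4},
    {"dp": [-0.02,0,0],"delta_rot": [0,0,0],"fingers": 0.4},
    {"dp": [0,0,0],"delta_rot": [0,0,0],"fingers": 0.4},
  ],
)

```text
clock: 8.65
position: [0.556, 0.1435, 0.0959]
ee_rot: [0.0, 0.761, 0.649, -0.0]
contact_force: [0.4, 0.8, -0.0]
width: 0.0342
gripper_force: 0.0
```

Run:
```python
from wf import *
s=readout.get_state();print('tool',ff(s['position']),s['contact_force'])
im,d=snap('top','top3');W=cloud('top',d);wedge(W,(268,170,345,260))
ims,ds=snap('side','side3')
o=np.zeros((600,800,3),np.uint8)
o[:600,:400]=cv2.resize(im[160:280,270:350,::-1],(400,600),interpolation=cv2.INTER_CUBIC)
o[:,400:]=cv2.resize(ims[190:340,270:370,::-1],(400,600),interpolation=cv2.INTER_CUBIC)
cv2.imwrite('pics/push.png',o)
```

```text
tool [0.0119 0.1666] [ 0.39491243  0.7712232  -0.02730547]
yaw err -0.011 grad 0.5423112502195108 heel ff [0.0081 0.1604] width 0.09096608783386051 toe ff [0.0068 0.0405]
heel by plane dist [0.0081 0.155 ]
```

View pics/push.png

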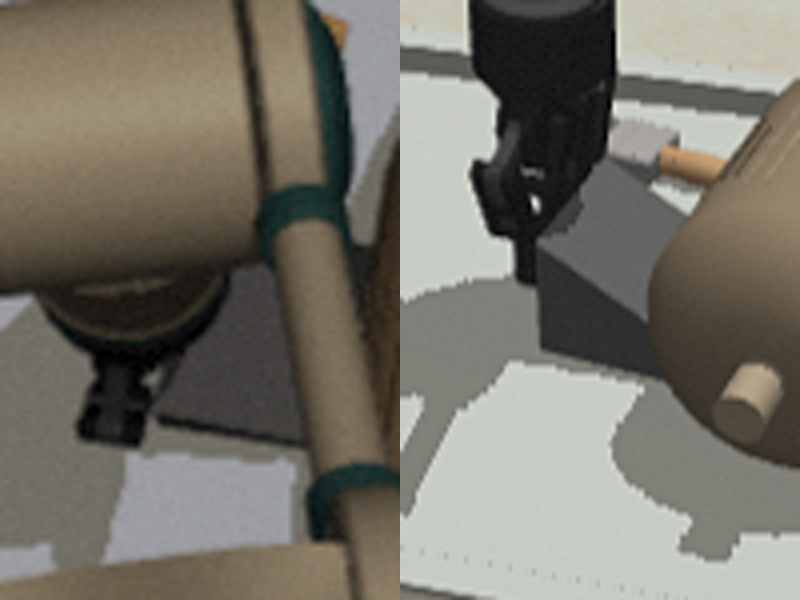

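The wedge is square, with the fingertips on its back face at (535,270) and roughly 4-5 mm to go. Now I'll creep and watch the force.

servo_tool(
  moves=[
    {"dp": [-0.01,0,0],"delta_rot": [0,0,0],"fingers": 0.4},
    {"dp": [-0.005,0,0],"delta_rot": [0,0,0],"fingers": 0.4},
    {"dp": [0,0,0],"delta_rot": [0,0,0],"fingers": 0.4},
  ],
)

```text
clock: 9.05
position: [0.5557, 0.1411, 0.0959]
ee_rot: [0.0, 0.761, 0.649, -0.0]
contact_force: [-0.5, -0.3, 0.9]
width: 0.0341
gripper_force: 0.0
```

servo_tool(
  moves=[
    {"dp": [-0.005,0,0],"delta_rot": [0,0,0],"fingers": 0.4},
    {"dp": [0,0,0],"delta_rot": [0,0,0],"fingers": 0.4},
  ],
)

```text
clock: 9.25
position: [0.5555, 0.1402, 0.0959]
ee_rot: [0.0, 0.761, 0.649, -0.0]
contact_force: [-0.1, -0.5, 0.6]
width: 0.0345
gripper_force: 0.0
```

servo_tool(
  moves=[
    {"dp": [-0.005,0,0],"delta_rot": [0,0,0],"fingers": 0.4},
    {"dp": [0,0,0],"delta_rot": [0,0,0],"fingers": 0.4},
  ],
)

```text
clock: 9.45
position: [0.5554, 0.1392, 0.0959]
ee_rot: [0.0, 0.761, 0.649, 0.0]
contact_force: [0.2, -0.2, 0.4]
width: 0.0342
gripper_force: 0.0
```

servo_tool(
  moves=[
    {"dp": [-0.005,0,0],"delta_rot": [0,0,0],"fingers": 0.4},
    {"dp": [0,0,0],"delta_rot": [0,0,0],"fingers": 0.4},
  ],
)

```text
clock: 9.65
position: [0.5553, 0.1382, 0.0959]
ee_rot: [0.0, 0.761, 0.649, 0.0]
contact_force: [1.0, 0.7, -0.7]
width: 0.034
gripper_force: 0.0
```

Run:
```python
from wf import *
from fit import fitfloat
s=readout.get_state();print('tool',ff(s['position']),s['contact_force'])
im,d=snap('top','top4');W=cloud('top',d);wedge(W,(268,170,340,260));print(fitfloat(W,(340,120,425,315))[0], fitfloat(np.load('pics/topW.npy'),(340,120,425,315))[0])
```

```text
tool [0.012  0.1612] [ 1.0153  0.7365 -0.668 ]
yaw err -0.009 grad 0.534581825980437 heel ff [-0.002   0.1563] width 0.0702973727293742 toe ff [-0.003   0.0363]
heel by plane dist [-0.0021  0.1507]
[-0.0206 -0.1705 -0.001 ] [-0.0194 -0.159  -0.0014]
```

servo_tool(
  moves=[
    {"dp": [-0.005,0,0],"delta_rot": [0,0,0],"fingers": 0.4},
    {"dp": [0,0,0],"delta_rot": [0,0,0],"fingers": 0.4},
  ],
)

```text
clock: 9.9
position: [0.5554, 0.1379, 0.0962]
ee_rot: [-0.0, 0.761, 0.649, 0.001]
contact_force: [-0.3, 4.7, 1.9]
width: 0.0342
gripper_force: 0.0
```

servo_tool(
  moves=[
    {"dp": [-0.005,0,0],"delta_rot": [0,0,0],"fingers": 0.4},
    {"dp": [0,0,0],"delta_rot": [0,0,0],"fingers": 0.4},
  ],
)

```text
clock: 10.1
position: [0.5554, 0.1375, 0.0965]
ee_rot: [-0.0, 0.761, 0.649, 0.001]
contact_force: [1.1, 7.3, 2.6]
width: 0.0342
gripper_force: 0.0
```

The force jumped, so the wedge is snug. I'll back straight off, lift clear and check.

servo_tool(
  moves=[
    {"dp": [0.03,0,0],"delta_rot": [0,0,0],"fingers": 0.4},
    {"dp": [0.1,0,0],"delta_rot": [0,0,0],"fingers": 0.4},
    {"dp": [0.2,0,0],"delta_rot": [0,0,0],"fingers": 0.4},
    {"dp": [0.1,0,-0.2],"delta_rot": [0,0,0],"fingers": 0.4},
    {"dp": [0.1,0,-0.2],"delta_rot": [0,0,0],"fingers": 0.4},
  ],
)

```text
clock: 10.6
position: [0.5706, 0.2413, 0.1749]
ee_rot: [-0.0, 0.76, 0.649, -0.003]
contact_force: [1.5, 0.2, -0.0]
width: 0.0343
gripper_force: 0.0
```

servo_tool(
  moves=[
    {"dp": [0,0,-0.2],"delta_rot": [0,0,0],"fingers": 0.4},
    {"dp": [0,0,0],"delta_rot": [0,0,0],"fingers": 0.4},
    {"dp": [0,0,0],"delta_rot": [0,0,0],"fingers": 0.4},
  ],
)

```text
clock: 10.9
position: [0.5716, 0.2407, 0.2165]
ee_rot: [0.001, 0.761, 0.649, 0.0]
contact_force: [-0.4, 0.2, -1.1]
width: 0.0342
gripper_force: 0.0
```

Run:
```python
from wf import *
from fit import fitfloat
s=readout.get_state();print(s['position'],s['contact_force'],np.abs(s['qd']).max())
im,d=snap('top','top5');W=cloud('top',d);wedge(W,(268,170,340,260));print(fitfloat(W)[0])
o=cv2.resize(im[110:350,180:520,::-1],(800,565),interpolation=cv2.INTER_CUBIC);cv2.imwrite('pics/end.png',o)
```

```text
[0.5716 0.2407 0.2165] [-0.404   0.2056 -1.0558] 0.05019263052813537
yaw err -0.007 grad 0.5330144775544488 heel ff [0.0091 0.1481] width 0.09027572196489053 toe ff [0.0082 0.0281]
heel by plane dist [0.0091 0.151 ]
[-0.021  -0.1593 -0.0014]
```

View pics/end.png

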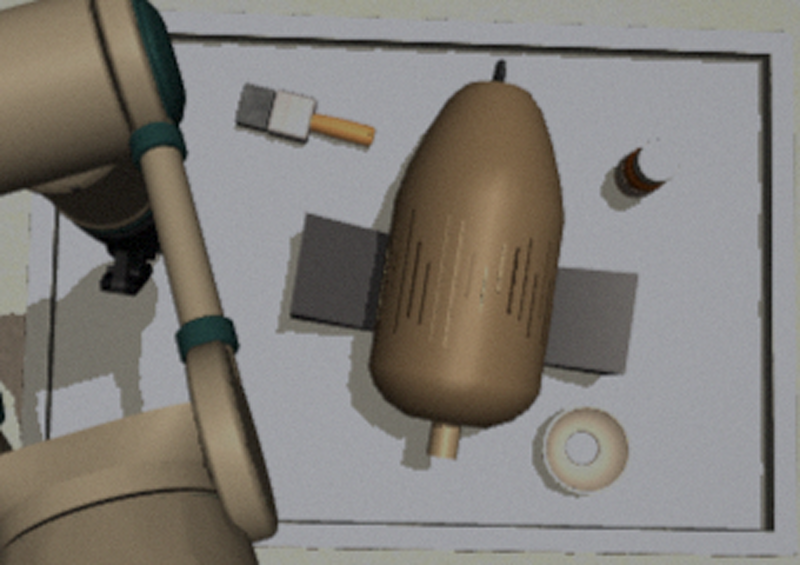

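The wedge at (340,272) is snug and square under the float, opposite the placed wedge at (593,320). The float moved about 1.6 mm, nothing else looks disturbed, and the gripper is clear.

```bash
python3 -c "
from rig import manip;print(manip.sign_off())"
```

```text
the job is handed in; nothing more can be done
None
```

The job is handed in: the wedge is tipped onto its base and pushed in square and snug under the float, opposite the other wedge. The float moved about 2 mm by my measurement, the other things look undisturbed, and the gripper finished clear of everything; `sign_off` returned no verdict.

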